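Clamp a wax bar in the carver's vise

ROBOT

A 6-joint arm with a two-finger parallel gripper is mounted at the origin on the work surface; the furniture and walls round the work are solid. World frame = base frame: x ahead of the robot, y to its left, z up, the work surface at z = 0. Lengths are in m, angles in rad, forces in N, time in s.
With the tool pointing down it reaches from about 0.35 to 0.875 m from the base axis. Payload 15.5 kg.
Tool frame: the origin (TCP) lies at the very end of the fingers, on their centre line; the grasp point (between the pads) lies 19 mm behind it; z points along the fingers, y is the direction in which the jaws open and shut (so a half turn about z gives the same grasp; the last joint's range is limited). The gripper opens to 85 mm and grips with 20 to 120 N. Pads are 22 mm wide; open, the fingers measure 114 mm over their backs; the gripper's body (76 mm by 85 mm) begins 54 mm behind the grasp point. The pads swing forward as they close: fully open they stand 13 mm farther back than shut.
Start: joints at [-1.288, 0.494, 1.345, -0, 1.302, -0.096], TCP at [0.231, -0.581, 0.199] pointing down, gripper open.
Joint ranges: [-2.91, 2.91], [-0.82, 2.16], [0.22, 2.67], [-1.22, 4.37], [0.12, 2.79], [-3.08, 3.08]. Speed limits (rad/s): [1.89, 1.89, 2.57, 3.01, 3.01, 3.01].

INTERFACE

Orientations are given as a unit quaternion [x, y, z, w].
In Python, from station import ctrl, cams gives the robot as it stands.
- The arm moves only by the tool drive_tool, never from a script. Its argument "commands" is text: rows parted by semicolons, each of 6 numbers parted by spaces: the shift along the tool's x, y, z in cm, then the turn, a rotation vector about the tool's x, y, z in degrees. A call has 1 to 20 rows; each row is the pose to reach, as a shift and turn from the pose commanded when the call began, along the tool's axes at that moment; what a row does not reach only later rows make up. A row lasts 1/12 s, in which the tool goes at most 41.7 mm and 7.16 degrees, less where a joint would pass 70% of its speed; a pose out of reach is approached as far as the arm can. A call with a gripper value outside its range is refused whole. "gripper" is the gripper command: -1 is fully open, 1 is shut, values between are in proportion, set as the call begins (left out, the last holds). The fingers move at their own pace and stop on an object; the grip force is fixed at half the most. Time passes only in rows, so rows that repeat a pose let the fingers close. It gives the time, the measured TCP pose, the force and the opening at its end, in the units of the state.
- ctrl.state(): the state, without advancing time (a new reading comes with each control period).
- cams.capture(name): name is "side" or "top" or "wrist"; returns the picture (420x560x3 uint8, blue, green, red); there is no depth.
- cams.camera_model(name): a dict with "intrinsics" (3x3 intrinsics, pixels), "k1" (the pictures are not rectified: a ray, as slopes to the right and down, at radius r is drawn at 1 + k1 r^2 times it, then the intrinsics apply), "extrinsics" (4x4, takes a point from camera to world coordinates). Camera axes: x right, y up, looking along -z (the intrinsics and any distortion apply to the point x, -y, -z); pixel columns grow to the right and rows downward; lengths in m; the calibration is good to about 2 mm. A picture is of the moment at which its call begins: read the wrist's pose just before it. camera_model takes no time and is no camera call; for the wrist camera it gives the pose at the moment of the call.
- ctrl.sign_off(): hands the job in, once; it reports no verdict.
The state is a dict: "clock": time; "joint_positions": joint angles; "dq": joint speeds; "effort": joint torques, N m; "ee_pos": TCP position; "orientation": TCP orientation; "contact_force": force on the tool from outside, world axes, zero at the start; "torque": the same for the moment, N m; "opening": finger opening in m.
Only numpy, scipy, OpenCV 4.12 (cv2) and the standard library are available. Lean on these libraries where they do the work, as an engineer would, in place of code of your own. Each camera call takes 0.05 s, during which the arm holds its last target.

TASK

Lay the bar of modelling wax flat and lengthwise on the bed of the small vise, centred across it between the sliding jaw and the stop, and let go of it. Then turn the T-handle clockwise until the rising resistance shows that the bar is firmly clamped end to end, without overtightening and crushing the soft wax, and let go of the handle. Leave the cork sanding block where it lies.

Things in the scene. Friction and masses are not known exactly. Their poses are not given: they have to be found in the camera images.
- wax_bar: plain smooth rectangular bar of modelling wax, 32 x 75 x 14 mm, 35 g, lying loose and flat on the table. Origin: centre of its underside; z up, y along its length (75 mm), x across its width (32 mm), both only roughly: the bar itself is turned by -0.07 rad about z (4 degrees clockwise seen from above) from these axes
- vise: low metal vise fixed to the table. Flat bed 92 x 250 mm, its top 18 mm above the table. Origin: centre of its underside; y runs along the bed from the T-handle end to the stop end. At y = -112 to -58 mm sits a gear housing, top 45 mm above the table. Sliding jaw and stop rise about 10 to 15 mm above the bed; the jaw pushes a loosely lying bar along and squares it up by itself
- bed_centre (a point): point on the top of the bed (18 mm above the table), on its centre line, 43 mm along +y from the vise's origin; axes as the vise. A bar centred here is clear of jaw and stop at every setting, by 3 mm at the least. The stop (a block 50 mm wide) is screwed down with its face 41 to 52 mm along +y from here: its setting differs every time and is not reported
- jaw_zero (a point): fixed point on the bed's centre line at the vise's origin, 18 mm above the table; axes as the vise. The contact face of the sliding jaw (36 mm wide, 1 to 10 mm above the bed) lies here when handle is 0, and moves 6 mm along +y per rad of the handle. The face rides on springs on its carriage (12 N per mm, 12 mm of give)
- handle_bar (a point): middle of the T-handle's crossbar, on the vertical spindle axis, 77 mm above the table; x runs along the bar and turns with it. Bar 13 mm thick, 15 mm high, 64 mm long, plus a 19 mm ball on each end (85 mm overall). Spindle below it 12 mm thick (19 mm lowest down); housing's collar 32 mm below the bar's middle. Grip it from above across its thickness
- handle (a joint): turn of the T-handle, rad; grows clockwise from above, closing the jaw. Starts -0.4 to 0.2; stays where left. Turns free at 0.34 N m; from the nip (1.5 to 3.3 rad) on, the moment rises 0.4 N m and the clamping 65 N per rad. Well clamped: 18 to 54 N, 0.11 to 0.32 N m over free turning; aim for 0.2. Over 68 N crushes the wax. At rest friction may shift or turn round the felt moment: compare like with like
- sanding_block: cork sanding block, 46 x 92 x 28 mm, a bystander; origin: centre of its underside, y along its length

How it is judged:
On the way:
1. the wax bar lies flat and lengthwise on the vise's bed, between jaw and stop, let go and not yet clamped (x of wax_bar in the frame of vise between -0.012 and 0.012 m and z of wax_bar in the frame of vise between 0.015 and 0.021 m and angle between wax_bar's own z axis and vertical below 0.08 rad and angle between the y axis of wax_bar and the y axis of vise, either way round below 0.2 rad and y of wax_bar in the frame of vise between 0.03 and 0.065 m and contact force between the fingers and wax_bar below 0.2 N and contact force between jaw_face_c0 and wax_bar below 6 N), for 0.2 s.
At the end, for the whole second after the job is handed in: the wax bar lies flat on the vise's bed, lengthwise (within 0.2 rad), centred across it within 12 mm, clamped end to end between jaw and stop with 18 to 54 N, at rest, with bar and handle let go (x of wax_bar in the frame of vise between -0.012 and 0.012 m and z of wax_bar in the frame of vise between 0.015 and 0.021 m and angle between wax_bar's own z axis and vertical below 0.08 rad and angle between the y axis of wax_bar and the y axis of vise, either way round below 0.2 rad and y of wax_bar in the frame of vise between 0.042 and 0.065 m and contact force between jaw_face_c0 and wax_bar between 18 and 54 N and contact force between stop_c0 and wax_bar above 15 N and linear speed of wax_bar below 0.01 m/s and contact force between the fingers and anything else below 0.2 N); the robot touches nothing.
It fails at once if the wax is crushed: the jaw presses on it with more than 68 N (contact force between jaw_face_c0 and wax_bar above 68 N).
It fails at once if the sanding block is shifted by more than 30 mm (distance of sanding_block from where it was at the start of the episode above 0.03 m).
It also fails if it takes over 72 s, if anything falls off the work surface, if the arm or the gripper's body presses on something with over 40 N, if the wrist force passes 120 N, or if a joint passes its speed limit or range.

## Working session

There is one attempt and no reset: what is moved stays moved. The work goes in short steps, Python scripts to look and compute and a tool call to move; the robot and the scene stay as the last step left them, time stands still between calls to the robot, and variables do not carry over. Pictures are saved under pics/ and viewed, and the job is handed in when it is done.

Besides the shell and the picture viewer there is one more tool, called after "Call:" as name(argument=value, ...) on one line, values as JSON. drive_tool: Moves the arm, as the interface text tells. Its arguments: {"type":"object","properties":{"commands":{"type":"string"},"gripper":{"type":"number"}},"required":["commands"]}

```bash
mkdir -p pics; ls; cat > h.py <<'E'
import numpy as np, cv2, json
from station import ctrl, cams
def snap(n,f):
    m=cams.camera_model(n); im=cams.capture(n); cv2.imwrite('pics/'+f+'.png',im); np.savez('pics/'+f+'.npz',im=im,K=m['intrinsics'],k1=m['k1'],E=m['extrinsics']); return im,m
def load(f):
    d=np.load('pics/'+f+'.npz'); return d['im'],dict(intrinsics=d['K'],k1=float(d['k1']),extrinsics=d['E'])
def ray(m,uv):
    K=np.array(m['intrinsics']);E=np.array(m['extrinsics'])
    p=cv2.undistortPoints(np.array([[uv]],float),K,np.array([m['k1'],0,0,0,0.]))[0,0]
    d=E[:3,:3]@np.array([p[0],-p[1],-1]); return E[:3,3],d
def onz(m,uv,z):
    o,d=ray(m,uv); return o+d*(z-o[2])/d[2]
def proj(m,P):
    K=np.array(m['intrinsics']);E=np.array(m['extrinsics'])
    c=E[:3,:3].T@(np.array(P)-E[:3,3]); x=np.array([c[0],-c[1]])/-c[2]; r2=x@x; x=x*(1+m['k1']*r2)
    return (K@np.array([*x,1]))[:2]
E
python3 - <<'E'
from h import *
for n in ['top','side','wrist']:
    im,m=snap(n,n+'0'); print(n,np.round(m['extrinsics'],3).tolist(),m['k1'],np.round(m['intrinsics'],1).tolist())
print(ctrl.state())
E
```

```text
pics
top [[-0.009, 0.995, -0.098, 0.367], [-1.0, -0.009, 0.002, -0.112], [0.001, 0.098, 0.995, 1.287], [0.0, 0.0, 0.0, 1.0]] -0.03451290366093438 [[470.5, 0.0, 278.5], [0.0, 470.5, 201.3], [0.0, 0.0, 1.0]]
side [[0.989, 0.079, -0.122, 0.348], [-0.144, 0.448, -0.883, -1.248], [-0.015, 0.891, 0.454, 0.665], [0.0, 0.0, 0.0, 1.0]] -0.1781571032160616 [[492.9, 0.0, 276.8], [0.0, 492.9, 214.4], [0.0, 0.0, 1.0]]
wrist [[0.369, 0.89, 0.267, 0.298], [-0.929, 0.354, 0.105, -0.554], [-0.001, -0.286, 0.958, 0.373], [0.0, 0.0, 0.0, 1.0]] -0.05815944156673543 [[365.1, 0.0, 279.6], [0.0, 365.1, 210.2], [0.0, 0.0, 1.0]]
{'clock': 0.15, 'joint_positions': array([-1.28850407e+00,  4.94058315e-01,  1.34592345e+00, -1.78703887e-05,
        1.30246271e+00, -9.55254473e-02]), 'dq': array([-1.23248876e-03, -1.72595822e-03, -1.76821758e-04, -4.41232933e-04,
        2.22820181e-04, -9.29801205e-05]), 'effort': array([ 4.39111809e-04, -8.82541323e+01, -3.84067297e+01, -3.91030756e-05,
        7.11400367e-03,  2.88674880e-05]), 'ee_pos': array([ 0.23046819, -0.58067804,  0.19884827]), 'orientation': array([ 9.82209189e-01,  1.87789585e-01, -4.82920065e-05, -4.23250635e-04]), 'contact_force': array([ 0.84189569,  0.28146724, -0.19286758]), 'torque': array([-0.03709655,  0.03310005,  0.01136945]), 'opening': 0.08565597630001703}
```

View pics/top0.png

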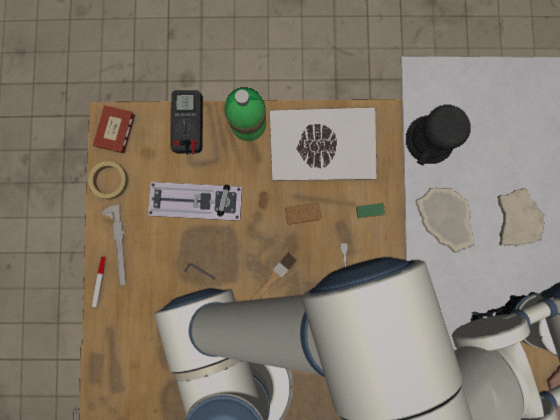

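View pics/side0.png

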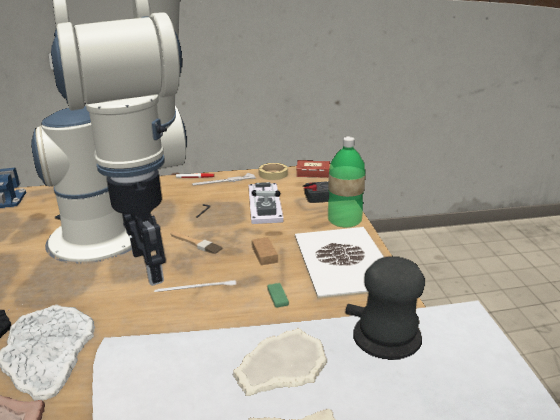

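View pics/wrist0.png

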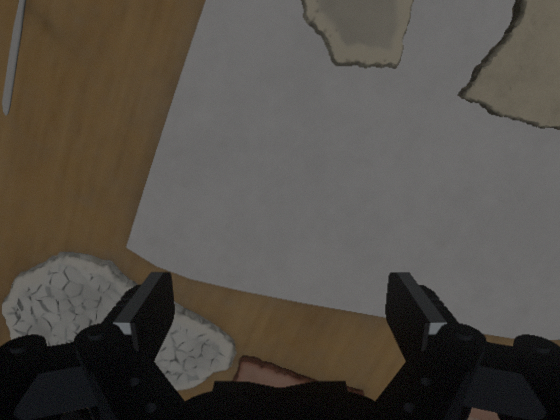

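The top view shows the vise around (195,201), with the T-handle end on the right at about (225,201). The cork block is at (303,213) and the green wax bar at (370,210). Next I'll measure them.

```bash
python3 - <<'E'
from h import *
im,m=load('top0')
big=cv2.resize(im[165:235,130:400],None,fx=2.9,fy=2.9,interpolation=cv2.INTER_CUBIC); 
v=cv2.resize(im[170:230,140:250],None,fx=7,fy=7,interpolation=cv2.INTER_CUBIC); cv2.imwrite('pics/v.png',v)
hsv=cv2.cvtColor(im,cv2.COLOR_BGR2HSV)
def rect(mask,z,name):
    cs,_=cv2.findContours(mask,cv2.RETR_EXTERNAL,cv2.CHAIN_APPROX_NONE)
    c=max(cs,key=cv2.contourArea); r=cv2.minAreaRect(c); 
    P=np.array([onz(m,p,z)[:2] for p in c[:,0,:]]).astype(np.float32)
    R=cv2.minAreaRect(P*1000); M=cv2.moments(c); cen=(M['m10']/M['m00'],M['m01']/M['m00'])
    print(name,r,R,onz(m,cen,z)[:2],cv2.contourArea(c))
roi=np.zeros(im.shape[:2],np.uint8); roi[195:225,345:395]=1
rect(((hsv[...,0]>40)&(hsv[...,0]<90)&(hsv[...,1]>90)).astype(np.uint8)*roi,0.013,'wax')
roi[:]=0; roi[175:230,140:250]=1
mk=((hsv[...,1]<60)&(hsv[...,2]>120)).astype(np.uint8)*roi
mk=cv2.morphologyEx(mk,cv2.MORPH_CLOSE,np.ones((9,9)))
rect(mk,0.016,'vise')
print(hsv[210,370],hsv[213,303],hsv[187,180])
E
```

```text
wax ((358.8243408203125, 210.94595336914062), (8.055550575256348, 2.959181785583496), 80.53767395019531) ((464.2147521972656, -331.93353271484375), (21.918315887451172, 8.084845542907715), 8.02416706085205) [ 0.46590683 -0.33010635] 6.0
vise ((194.41162109375, 200.6795654296875), (92.13563537597656, 34.11068344116211), 3.012787342071533) ((496.189697265625, 114.7546615600586), (250.5907745361328, 93.05970764160156), 86.42900848388672) [0.49603359 0.11439292] 3013.5
[ 64  74 100] [ 14 125 122] [153  17 163]
```

View pics/v.png

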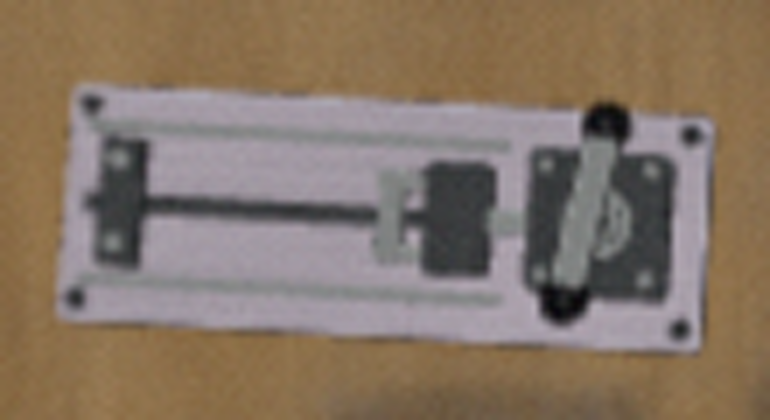

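```bash
python3 - <<'E'
from h import *
im,m=load('top0')
hsv=cv2.cvtColor(im,cv2.COLOR_BGR2HSV)
def rect(mask,z,name):
    cs,_=cv2.findContours(mask,cv2.RETR_EXTERNAL,cv2.CHAIN_APPROX_NONE)
    c=max(cs,key=cv2.contourArea); 
    P=np.array([onz(m,p,z)[:2] for p in c[:,0,:]]).astype(np.float32)
    R=cv2.minAreaRect(P*1000); M=cv2.moments(c); cen=(M['m10']/M['m00'],M['m01']/M['m00'])
    print(name,R,onz(m,cen,z)[:2],cen,cv2.contourArea(c))
roi=np.zeros(im.shape[:2],np.uint8); roi[195:225,345:395]=1
rect(((hsv[...,0]>38)&(hsv[...,0]<95)&(hsv[...,1]>40)).astype(np.uint8)*roi,0.013,'wax')
# handle: black balls
ys,xs=np.mgrid[0:420,0:560]
for (a,b) in [((186,226)),((213,220))]:
    s=(abs(ys-a)<6)&(abs(xs-b)<6)&(im.max(2)<38); print(s.sum(),xs[s].mean(),ys[s].mean(),onz(m,(xs[s].mean(),ys[s].mean()),0.077))
mm=cams.camera_model('wrist'); s=ctrl.state()
from scipy.spatial.transform import Rotation as R
Rt=R.from_quat(s['orientation']).as_matrix(); print(np.round(Rt,3)); E=np.array(mm['extrinsics'])
print(np.round(Rt.T@(E[:3,3]-s['ee_pos']),4),np.round(Rt.T@E[:3,:3],3))
E
```

```text
wax ((466.4285888671875, -362.6733703613281), (30.715625762939453, 74.68277740478516), 6.379912853240967) [ 0.46644189 -0.3629177 ] (370.1682127396413, 210.02535559678415) 269.5
16 226.1875 186.8125 [0.52518524 0.02156833 0.077     ]
20 219.95 212.7 [0.45803579 0.03754237 0.077     ]
[[ 0.929  0.369 -0.   ]
 [ 0.369 -0.929  0.001]
 [ 0.    -0.001 -1.   ]]
[ 7.23e-02  1.00e-04 -1.74e-01] [[ 0.     0.958  0.287]
 [ 1.    -0.    -0.   ]
 [ 0.     0.287 -0.958]]
```

```bash
cat >> h.py <<'E'
from scipy.spatial.transform import Rotation as R
def plan(pos,ang):
    s=ctrl.state(); Rt=R.from_quat(s['orientation']).as_matrix()
    a=np.deg2rad(ang); x=np.array([np.cos(a),np.sin(a),0]); z=np.array([0,0,-1.]); T=np.stack([x,np.cross(z,x),z],1)
    rv=R.from_matrix(Rt.T@T).as_rotvec(degrees=True); sh=Rt.T@(np.array(pos)-s['ee_pos'])*100
    print('t',round(s['clock'],2),'shift cm',np.round(sh,2),'turn',np.round(rv,1),'q6',np.rad2deg(s['joint_positions'][5]).round(1))
E
python3 - <<'E'
from h import *
plan([0.4665,-0.3628,0.10],96.4)
E
```

```text
t 0.15 shift cm [ 29.98 -11.54   9.9 ] turn [ -0.   -0.  -74.8] q6 -5.5
```

Call:
drive_tool(commands="30 -11.5 9.9 0 0 -74.8;30 -11.5 9.9 0 0 -74.8;30 -11.5 9.9 0 0 -74.8;30 -11.5 9.9 0 0 -74.8;30 -11.5 9.9 0 0 -74.8;30 -11.5 9.9 0 0 -74.8;30 -11.5 9.9 0 0 -74.8;30 -11.5 9.9 0 0 -74.8;30 -11.5 9.9 0 0 -74.8;30 -11.5 9.9 0 0 -74.8;30 -11.5 9.9 0 0 -74.8;30 -11.5 9.9 0 0 -74.8;30 -11.5 9.9 0 0 -74.8;30 -11.5 9.9 0 0 -74.8", gripper=-0.5)

```text
clock: 1.32
ee_pos: [0.4669, -0.3635, 0.1003]
orientation: [0.667, 0.745, 0.0, -0.0]
contact_force: [-0.1, 0.4, 0.6]
opening: 0.0641
```

```bash
python3 - <<'E'
from h import *
snap('wrist','w1')
s=ctrl.state(); print(s['ee_pos'],s['contact_force'],s['torque'],s['opening'])
plan([0.4665,-0.3628,0.002],96.4)
im,m=load('w1'); print(proj(m,[0.4665,-0.3628,0.014]),proj(m,[0.4665-.111*.037,-0.3628+.0365,0.014]))
E
```

```text
[ 0.4668205  -0.36350058  0.10027103] [ 0.1245503  -0.97416253 -0.09177892] [-0.02843644 -0.03741293  0.04781208] 0.06443766876207507
t 1.37 shift cm [ 0.07 -0.02  9.83] turn [-0.  -0.  -0.1] q6 -50.0
[280.01820368 202.65717913] [279.93940549 152.92326709]
```

View pics/w1.png

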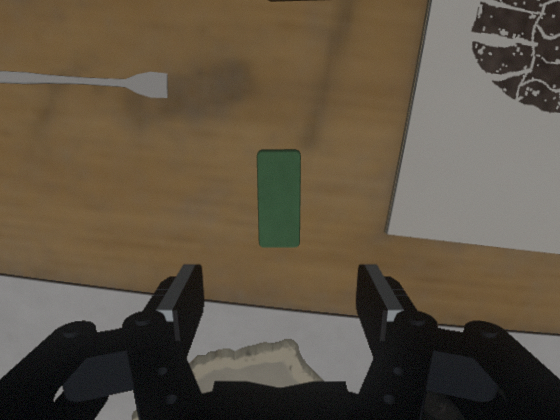

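The green bar spans columns 257–301 and rows 150–247. It is centred and aligned where I predicted, at (280,203), so I'm descending.

Call:
drive_tool(commands="0.1 0 3.5 0 0 0;0.1 0 7 0 0 0;0.1 0 9 0 0 0;0.1 0 9.8 0 0 0;0.1 0 9.8 0 0 0;0.1 0 9.8 0 0 0")

```text
clock: 1.87
ee_pos: [0.4671, -0.3628, 0.0029]
orientation: [0.667, 0.745, 0.0, 0.0]
contact_force: [0.2, 0.4, 0.1]
opening: 0.0641
```

Call:
drive_tool(commands="0 0 0 0 0 0;0 0 0 0 0 0;0 0 0 0 0 0;0 0 0 0 0 0;0 0 0 0 0 0;0 0 0 0 0 0;0 0 0 0 0 0;0 0 0 0 0 0", gripper=1)

```text
clock: 2.53
ee_pos: [0.4669, -0.3624, 0.0023]
orientation: [0.666, 0.746, -0.0, -0.0]
contact_force: [1.2, -0.5, -0.7]
opening: 0.0
```

Call:
drive_tool(commands="0 0 -2 0 0 0;0 0 -5 0 0 0;0 0 -8 0 0 0;0 0 -8 0 0 0;0 0 -8 0 0 0")

```text
clock: 2.95
ee_pos: [0.4677, -0.3631, 0.0838]
orientation: [0.666, 0.746, -0.0, 0.002]
contact_force: [0.1, 0.5, -1.0]
opening: 0.0001
```

```bash
python3 - <<'E'
from h import *
snap('wrist','w2')
s=ctrl.state(); print(s['ee_pos'],s['contact_force'],s['torque'],s['opening'])
plan([0.4989,0.1574,0.15],86.45)
E
```

```text
[ 0.46700507 -0.36247397  0.0825469 ] [-0.35680192  0.26554192 -0.1066481 ] [-0.01543731  0.01285216 -0.04707457] -7.121122281881341e-05
t 3.0 shift cm [51.3   9.01 -6.78] turn [ 0.  0. 10.] q6 -50.1
```

View pics/w2.png

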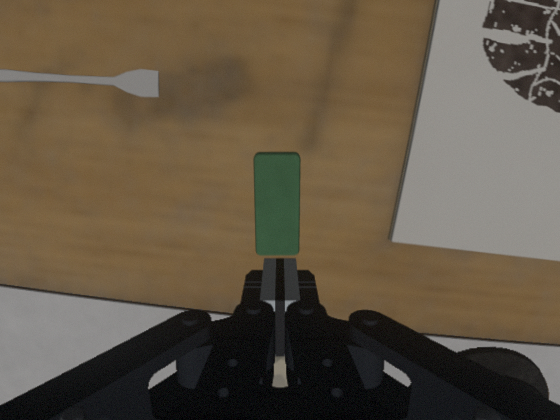

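```bash
python3 - <<'E'
from h import *
for f in ['w1','w2']:
    im,m=load(f); hsv=cv2.cvtColor(im,cv2.COLOR_BGR2HSV)
    mk=((hsv[...,0]>50)&(hsv[...,0]<90)&(hsv[...,1]>90)).astype(np.uint8); mk[270:]=0
    c=max(cv2.findContours(mk,0,1)[0],key=cv2.contourArea)
    P=np.array([onz(m,p,.014)[:2] for p in c[:,0,:]]).astype(np.float32)*1000
    print(f,cv2.minAreaRect(c),cv2.minAreaRect(P))
print(proj(m,[0.467,-0.3625,0.0825]))
snap('side','s2'); snap('top','t2')
im,m=load('side' if 0 else 's2')
cv2.imwrite('pics/s2c.png',cv2.resize(im[180:340,120:330],None,fx=3.5,fy=3.5))
E
```

```text
w1 ((280.0, 244.0), (0.0, 0.0), 0.0) ((470.1086730957031, -395.4393005371094), (0.0, 0.0), 0.0)
w2 ((274.0, 252.0), (0.0, 0.0), 0.0) ((466.8333740234375, -395.3539123535156), (0.0, 0.0), 0.0)
[279.5734153  246.49731785]
```

View pics/s2c.png

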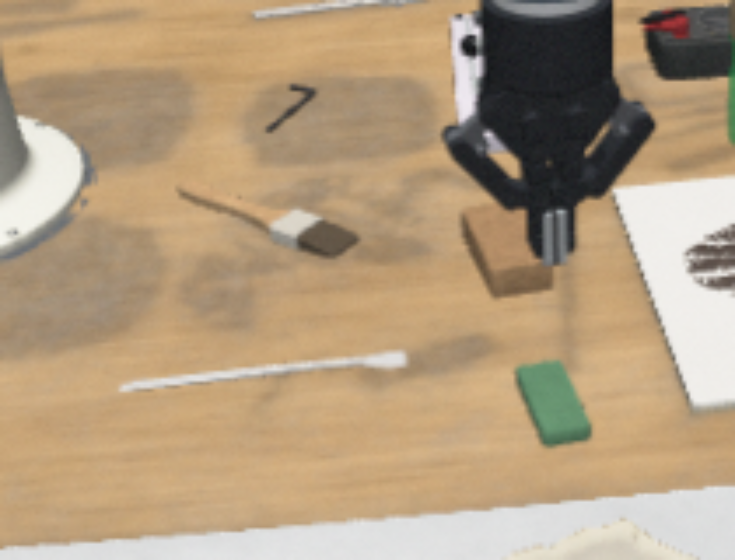

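```bash
python3 - <<'E'
from h import *
for f,roi in [('top0',(190,230,340,400)),('t2',(190,230,340,400)),('side0',(270,320,255,300)),('s2',(270,320,255,300)),('w1',(130,265,230,330)),('w2',(130,257,230,330))]:
    im,m=load(f); hsv=cv2.cvtColor(im,cv2.COLOR_BGR2HSV)
    mk=((hsv[...,0]>38)&(hsv[...,0]<95)&(hsv[...,1]>45)).astype(np.uint8); k=np.zeros_like(mk); a,b,c,d=roi;k[a:b,c:d]=1; mk*=k
    c=max(cv2.findContours(mk,0,1)[0],key=cv2.contourArea)
    P=np.array([onz(m,p,.012)[:2] for p in c[:,0,:]]).astype(np.float32)*1000
    r=cv2.minAreaRect(P);print(f,np.round(cv2.minAreaRect(c)[0]),np.round(r[0]),np.round(r[1]),round(r[2],1))
im,m=load('s2'); print(proj(m,[0.467,-0.3625,0.0825]),proj(m,[0.467,-0.3625,0.014]))
E
```

```text
top0 [370. 210.] [ 467. -363.] [31. 75.] 6.4
t2 [375. 210.] [ 466. -375.] [32. 19.] 27.6
side0 [278. 295.] [ 468. -366.] [33. 87.] 6.5
s2 [278. 295.] [ 468. -366.] [33. 87.] 6.5
w1 [278. 198.] [ 465. -361.] [31. 74.] 6.4
w2 [276. 203.] [ 465. -361.] [31. 74.] 6.5
[276.44643258 266.86128257] [276.93234699 292.66814679]
```

```bash
python3 - <<'E'
from h import *
for f in ['w2','s2']:
    im,m=load(f)
    for z in [.0825,.09,.1,.105,.11,.115,.12]: print(f,z,proj(m,[0.467,-0.3625,z]).round(1))
im,_=load('w2'); a=cv2.resize(im[230:330,220:340],None,fx=5,fy=5,interpolation=cv2.INTER_CUBIC)
im,_=load('s2'); b=cv2.resize(im[210:280,240:310],None,fx=7,fy=7,interpolation=cv2.INTER_CUBIC)
cv2.imwrite('pics/a.png',cv2.convertScaleAbs(a,alpha=1.6)); cv2.imwrite('pics/b.png',b)
E
```

```text
w2 0.0825 [279.6 246.5]
w2 0.09 [279.6 252.3]
w2 0.1 [279.7 260.7]
w2 0.105 [279.7 265.3]
w2 0.11 [279.7 270.2]
w2 0.115 [279.7 275.3]
w2 0.12 [279.8 280.8]
s2 0.0825 [276.4 266.9]
s2 0.09 [276.4 263.9]
s2 0.1 [276.3 260. ]
s2 0.105 [276.3 258. ]
s2 0.11 [276.2 256. ]
s2 0.115 [276.2 254. ]
s2 0.12 [276.2 252. ]
```

View pics/a.png

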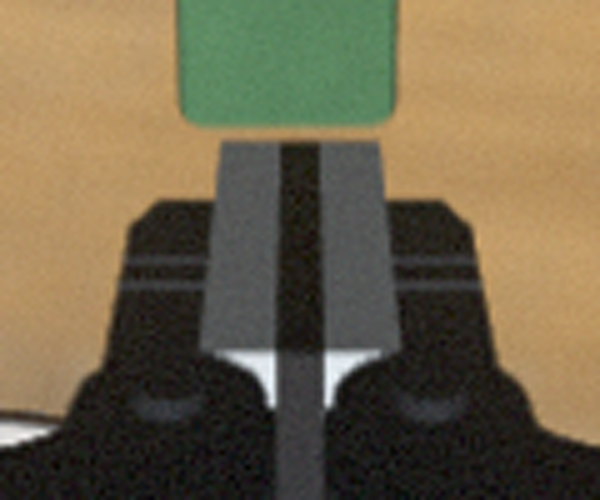

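View pics/b.png

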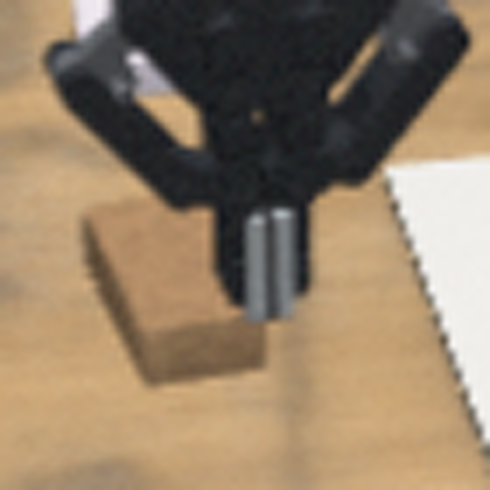

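```bash
python3 - <<'E'
from h import *
_,mw=load('w2');_,ms=load('s2')
a=np.array([0.467,-0.3625,0.0825]); x=np.array([np.cos(np.deg2rad(96.4)),np.sin(np.deg2rad(96.4)),0])
for dx in [-.011,0,.011]:
  for dz in [0,.01,.015,.02,.025,.03,.035,.04]: print(dx,dz,proj(mw,a+dx*x+[0,0,dz]).round(1),proj(ms,a+dx*x+[0,0,dz]).round(1))
E
```

```text
-0.011 0 [279.5 265.9] [277.7 269.6]
-0.011 0.01 [279.6 274.6] [277.7 265.6]
-0.011 0.015 [279.6 279.2] [277.6 263.7]
-0.011 0.02 [279.6 284.2] [277.6 261.7]
-0.011 0.025 [279.7 289.4] [277.6 259.7]
-0.011 0.03 [279.7 294.9] [277.5 257.7]
-0.011 0.035 [279.7 300.7] [277.5 255.6]
-0.011 0.04 [279.8 306.9] [277.5 253.6]
0 0 [279.6 246.5] [276.4 266.9]
0 0.01 [279.6 254.3] [276.4 263. ]
0 0.015 [279.6 258.5] [276.3 261. ]
0 0.02 [279.7 263. ] [276.3 259. ]
0 0.025 [279.7 267.7] [276.3 257. ]
0 0.03 [279.7 272.7] [276.2 255. ]
0 0.035 [279.8 278. ] [276.2 253. ]
0 0.04 [279.8 283.7] [276.1 251. ]
0.011 0 [279.6 226.4] [275.2 264.2]
0.011 0.01 [279.7 233.3] [275.1 260.3]
0.011 0.015 [279.7 237. ] [275.  258.4]
0.011 0.02 [279.7 241. ] [275.  256.4]
0.011 0.025 [279.7 245.1] [275.  254.4]
0.011 0.03 [279.8 249.5] [274.9 252.4]
0.011 0.035 [279.8 254.2] [274.9 250.4]
0.011 0.04 [279.8 259.2] [274.8 248.4]
```

The bar has not moved: it measures (465,-361) in both wrist pictures. The fingers closed above it. In the side and wrist views the pad tips sit about 35–39 mm behind the reported TCP, which contradicts the stated tool frame. I'll reopen partly, go back down and measure the tip height from the pictures before going lower.

Call:
drive_tool(commands="0 0 0 0 0 0;0 0 1 0 0 0;0 0 3 0 0 0;0 0 5 0 0 0;0 0 6.5 0 0 0;0 0 6.5 0 0 0;0 0 6.5 0 0 0", gripper=-0.05)

```text
clock: 3.68
ee_pos: [0.4662, -0.3617, 0.016]
orientation: [0.666, 0.746, 0.0, -0.001]
contact_force: [-0.1, -0.4, -0.3]
opening: 0.0446
```

```bash
python3 - <<'E'
from h import *
s=ctrl.state(); print(s['ee_pos'],s['contact_force'],s['opening'],s['clock'])
im,m=snap('side','s3'); im2,m2=snap('wrist','w3')
p=s['ee_pos']
b=cv2.resize(im[240:320,230:330],None,fx=7,fy=7,interpolation=cv2.INTER_CUBIC)
cv2.imwrite('pics/b3.png',b)
cv2.imwrite('pics/a3.png',cv2.convertScaleAbs(cv2.resize(im2[130:370,160:400],None,fx=2.5,fy=2.5),alpha=1.5))
x=np.array([np.cos(np.deg2rad(96.4)),np.sin(np.deg2rad(96.4)),0])
for z in [0.014,.02,.03,.04,.05,.06]: print(z,proj(m,[*(p-.011*x)[:2],z]).round(1),proj(m2,[*(p+.011*x)[:2],z]).round(1))
E
```

```text
[ 0.46617938 -0.36174642  0.01602706] [-0.05986174 -0.38721442 -0.26362107] 0.04460083686800675 3.6833
0.014 [277.8 295.3] [279.8 225.5]
0.02 [277.7 293.1] [279.8 229.5]
0.03 [277.7 289.4] [279.8 236.6]
0.04 [277.6 285.7] [279.8 244.6]
0.05 [277.5 281.9] [279.8 253.6]
0.06 [277.5 278.1] [279.8 263.7]
```

View pics/b3.png

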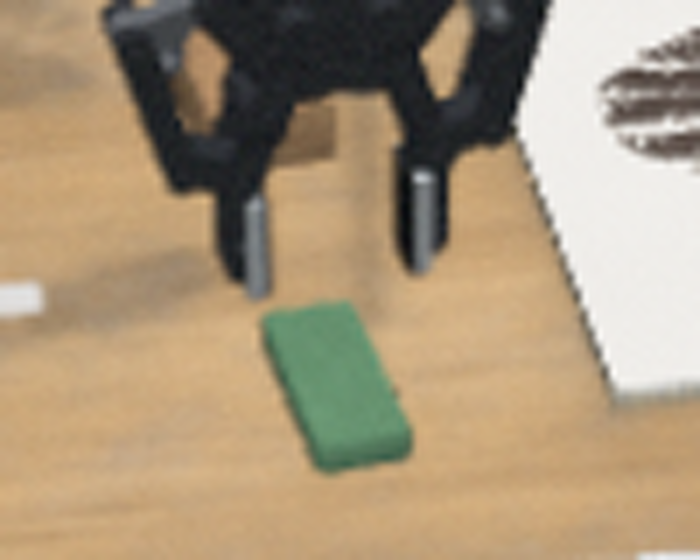

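View pics/a3.png

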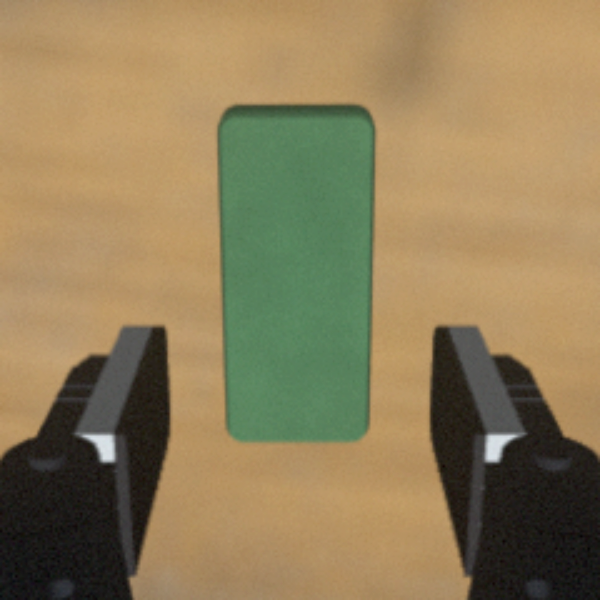

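The side and wrist views agree that the tips are at z ≈ 0.055 while the reported TCP is at 0.016, so they stand about 39 mm back. I'll descend by that amount in stages and watch the force.

Call:
drive_tool(commands="0 0 1.5 0 0 0;0 0 3 0 0 0;0 0 4 0 0 0;0 0 4.5 0 0 0;0 0 4.5 0 0 0;0 0 4.5 0 0 0")

```text
clock: 4.28
ee_pos: [0.467, -0.3626, -0.0273]
orientation: [0.666, 0.746, -0.0, 0.0]
contact_force: [0.7, -0.6, -0.8]
opening: 0.0446
```

```bash
python3 - <<'E'
from h import *
s=ctrl.state(); print(s['ee_pos'],s['contact_force'],s['opening'],s['clock'])
im,m=snap('side','s4')
p=s['ee_pos']
b=cv2.resize(im[250:330,230:330],None,fx=7,fy=7,interpolation=cv2.INTER_CUBIC)
cv2.imwrite('pics/b4.png',b)
x=np.array([np.cos(np.deg2rad(96.4)),np.sin(np.deg2rad(96.4)),0])
for z in [0,.005,0.01,.015,.02]: print(z,proj(m,[*(p-.011*x)[:2],z]).round(1))
E
```

```text
[ 0.46703202 -0.3625517  -0.02731505] [ 0.65120523 -0.64500836 -0.80881807] 0.04459261066834757 4.2833
0 [278.3 300.6]
0.005 [278.3 298.8]
0.01 [278.2 297. ]
0.015 [278.2 295.1]
0.02 [278.2 293.3]
```

View pics/b4.png

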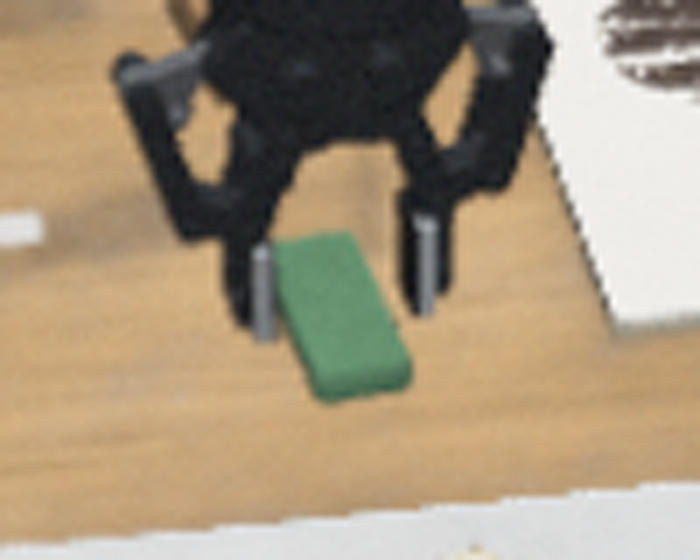

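Tips are at z ≈ 0.010 on either side of the bar, with no contact. I'll go 6 mm lower, then close.

Call:
drive_tool(commands="0 0 0.3 0 0 0;0 0 0.6 0 0 0;0 0 0.6 0 0 0")

```text
clock: 4.58
ee_pos: [0.4668, -0.3623, -0.0339]
orientation: [0.666, 0.746, 0.0, -0.0]
contact_force: [-0.1, 0.5, -0.3]
opening: 0.0445
```

Call:
drive_tool(commands="0 0 0 0 0 0;0 0 0 0 0 0;0 0 0 0 0 0;0 0 0 0 0 0;0 0 0 0 0 0;0 0 0 0 0 0", gripper=1)

```text
clock: 5.08
ee_pos: [0.4678, -0.3632, -0.0324]
orientation: [0.666, 0.746, 0.0, 0.001]
contact_force: [0.4, 1.1, 19.4]
opening: 0.0305
```

Call:
drive_tool(commands="0 0 -2 0 0 0;0 0 -5 0 0 0;0 0 -8 0 0 0;0 0 -11 0 0 0;0 0 -13 0 0 0;0 0 -13 0 0 0;0 0 -13 0 0 0")

```text
clock: 5.67
ee_pos: [0.4674, -0.3628, 0.0974]
orientation: [0.666, 0.746, -0.0, 0.001]
contact_force: [-0.6, 0.4, -2.0]
opening: 0.031
```

```bash
python3 - <<'E'
from h import *
s=ctrl.state(); print(s['ee_pos'],s['contact_force'],s['opening'],s['clock'],s['joint_positions'].round(2))
im,m=snap('wrist','w5')
cv2.imwrite('pics/w5b.png',cv2.convertScaleAbs(im,alpha=1.5))
plan([0.4989,0.1574,0.10],86.45)
E
```

```text
[ 0.46735488 -0.36282391  0.09740358] [-0.57891577  0.40565795 -1.97469404] 0.03099471140142958 5.6667 [-0.76  0.56  1.55  0.    1.03 -0.87]
t 5.72 shift cm [51.28  9.03 -0.38] turn [ 0.  0. 10.] q6 -50.1
```

View pics/w5b.png

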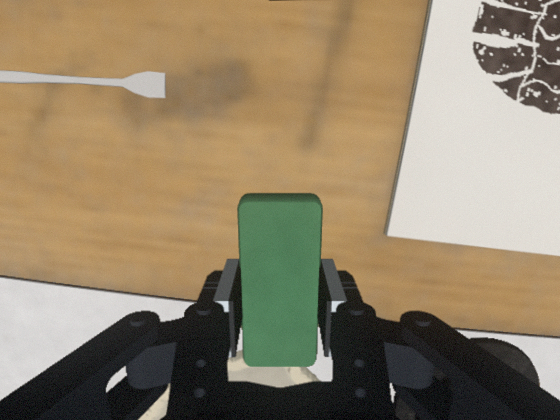

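The bar is held level between the pads, near its middle. I'm carrying it over to the vise.

Call:
drive_tool(commands="3 0.5 -1 0 0 0;6.5 1.1 -2 0 0 1;10 1.8 -2 0 0 2;13.5 2.4 -2 0 0 3;17 3 -2 0 0 4;20.5 3.6 -2 0 0 5;24 4.2 -2 0 0 6;27.5 4.8 -2 0 0 7;31 5.5 -2 0 0 8;34.5 6.1 -2 0 0 9;38 6.7 -2 0 0 10;41.5 7.3 -2 0 0 10;45 7.9 -2 0 0 10;48 8.4 -2 0 0 10;50 8.8 -2 0 0 10;51.3 9 -2 0 0 10;51.3 9 -2 0 0 10;51.3 9 -2 0 0 10")

```text
clock: 7.22
ee_pos: [0.4981, 0.1573, 0.1155]
orientation: [0.728, 0.685, -0.001, -0.0]
contact_force: [-0.8, 0.5, 0.9]
opening: 0.0305
```

```bash
python3 - <<'E'
from h import *
s=ctrl.state(); print(s['ee_pos'],s['contact_force'],s['opening'],s['clock'],s['joint_positions'].round(2))
im,m=snap('wrist','w6')
cv2.imwrite('pics/w6b.png',cv2.convertScaleAbs(im,alpha=1.5))
snap('side','s6');snap('top','t6')
plan([0.4989,0.1574,0.0],86.45)
E
```

```text
[0.49814228 0.15729077 0.11548057] [-0.8271178   0.47493704  0.85857726] 0.030497035459910025 7.2167 [ 0.19  0.46  1.7  -0.    0.99  0.25]
t 7.37 shift cm [ 0.12  0.04 11.6 ] turn [-0.   0.  -0.1] q6 14.5
```

View pics/w6b.png

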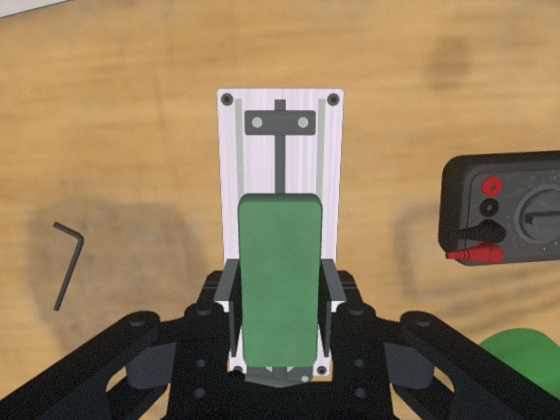

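View pics/s6.png

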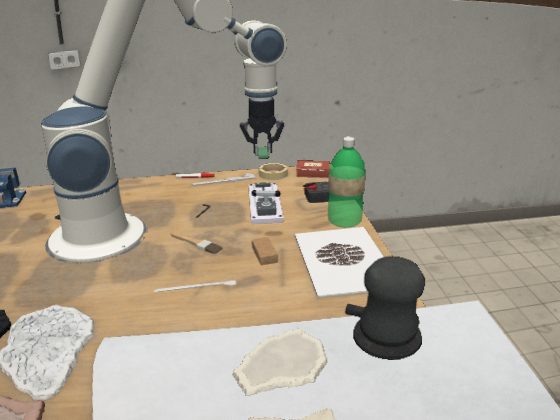

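View pics/t6.png

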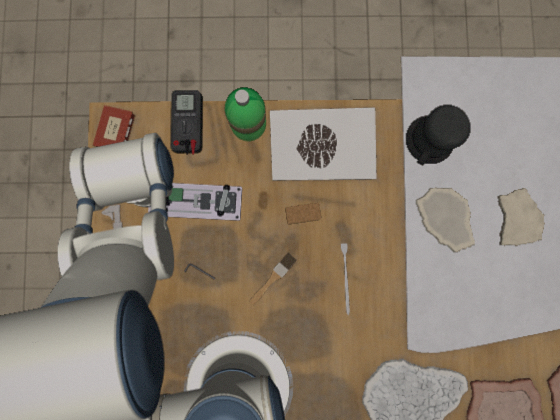

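```bash
python3 - <<'E'
from h import *
im,m=load('w6')
yv=np.array([0.062,0.998]); xv=np.array([.998,-.062]); o=np.array([0.4962,0.1145])
def v(p): d=p[:2]-o; return np.round([d@xv*1000,d@yv*1000],1)
print('stop face bottom',v(onz(m,(280,135),.018)),'top', v(onz(m,(280,135),.03)))
print('stop L,R',v(onz(m,(245,122),.03)),v(onz(m,(316,122),.03)))
for c in [(218,90),(343,90)]: print('bed corner',v(onz(m,c,.018)))
# bar ends in hand: top z = tcp z + 0.0325+0.014
z=.1155+.0325+.014
print('bar far top edge',v(onz(m,(280,203),z)),'near',v(onz(m,(280,365),z)),'sides',v(onz(m,(238,203),z)),v(onz(m,(322,203),z)))
E
```

```text
stop face bottom [-1.1 91.7] top [-1.1 92.8]
stop L,R [-25.5 101.7] [ 23.9 101.8]
bed corner [-45.3 123.4]
bed corner [ 43.7 123.6]
bar far top edge [-1.1 80.1] near [-1.  9.] sides [-16.3  80. ] [14.1 80.1]
```

Seen from the wrist, the bar is centred within about 1 mm. The stop face is at about y = 92 mm and the bar's far end at 80 mm in vise coordinates. I'm lowering it.

Call:
drive_tool(commands="0.1 0 3 0 0 0;0.1 0 6 0 0 0;0.1 0 9 0 0 0;0.1 0 11 0 0 0;0.1 0 12 0 0 0;0.1 0 12.5 0 0 0;0.1 0 12.8 0 0 0;0.1 0 12.9 0 0 0;0.1 0 12.9 0 0 0")

```text
clock: 8.12
ee_pos: [0.4994, 0.1584, -0.0119]
orientation: [0.729, 0.685, 0.001, 0.0]
contact_force: [-0.5, 0.1, 0.1]
opening: 0.0303
```

Call:
drive_tool(commands="0 0 0.1 0 0 0;0 0 0.1 0 0 0;0 0 0.1 0 0 0")

```text
clock: 8.37
ee_pos: [0.4991, 0.1586, -0.0132]
orientation: [0.729, 0.685, 0.0, 0.0]
contact_force: [0.1, 0.1, -0.2]
opening: 0.0303
```

Call:
drive_tool(commands="0 0 0.1 0 0 0;0 0 0.1 0 0 0;0 0 0.1 0 0 0")

```text
clock: 8.62
ee_pos: [0.499, 0.1586, -0.0143]
orientation: [0.729, 0.685, 0.0, 0.0]
contact_force: [-0.8, 0.3, 6.6]
opening: 0.0303
```

The bar touches the bed at 6.6 N, as predicted. I'm opening the gripper to about 50 mm.

Call:
drive_tool(commands="0 0 0 0 0 0;0 0 0 0 0 0;0 0 0 0 0 0;0 0 0 0 0 0;0 0 0 0 0 0", gripper=-0.2)

```text
clock: 9.03
ee_pos: [0.4987, 0.1585, -0.0148]
orientation: [0.729, 0.685, -0.0, -0.0]
contact_force: [0.5, 0.4, -0.0]
opening: 0.0511
```

Call:
drive_tool(commands="0 0 -2 0 0 0;0 0 -5 0 0 0;0 0 -9 0 0 0;0 0 -13 0 0 0;0 0 -16 0 0 0;0 0 -16 0 0 0;0 0 -16 0 0 0")

```text
clock: 9.62
ee_pos: [0.4997, 0.1587, 0.147]
orientation: [0.729, 0.685, 0.002, 0.001]
contact_force: [0.6, -0.2, 0.1]
opening: 0.0514
```

```bash
python3 - <<'E'
from h import *
s=ctrl.state(); print(s['ee_pos'],s['contact_force'],s['opening'],s['clock'],s['joint_positions'].round(2))
im,m=snap('wrist','w7')
cv2.imwrite('pics/w7b.png',cv2.convertScaleAbs(im,alpha=1.5))
hsv=cv2.cvtColor(im,cv2.COLOR_BGR2HSV)
mk=((hsv[...,0]>38)&(hsv[...,0]<95)&(hsv[...,1]>45)).astype(np.uint8); mk[300:]=0;mk[:,:180]=0;mk[:,380:]=0
c=max(cv2.findContours(mk,0,1)[0],key=cv2.contourArea)
yv=np.array([0.062,0.998]); xv=np.array([.998,-.062]); o=np.array([0.4962,0.1145])
P=np.array([[ (onz(m,p,.032)[:2]-o)@xv,(onz(m,p,.032)[:2]-o)@yv] for p in c[:,0,:]]).astype(np.float32)*1000
print(cv2.minAreaRect(c),cv2.minAreaRect(P))
plan([0.491,0.0297,0.16],166.6)
E
```

```text
[0.49974606 0.15869213 0.14697758] [ 0.63809498 -0.19966526  0.12860526] 0.051371109085079615 9.6167 [ 0.19  0.41  1.66 -0.    1.06  0.26]
((278.0, 190.5), (89.0, 38.0), 90.0) ((-0.902958869934082, 46.04864501953125), (74.51500701904297, 30.627302169799805), 89.90951538085938)
t 9.67 shift cm [-12.9    0.02  -1.45] turn [  0.    0.  -80.2] q6 14.6
```

View pics/w7b.png

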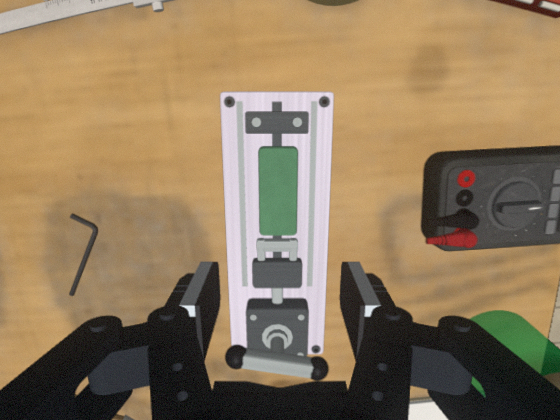

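The bar (columns 259–298, rows 146–235) lies flat on the bed at x = -0.9, y = 46 mm, square and let go. The handle's balls are at about (236,357) and (317,367).

```bash
python3 - <<'E'
from h import *
im,m=load('w7')
a=onz(m,(236,356.5),.077);b=onz(m,(317,367.5),.077); print(a,b,(a+b)/2,np.linalg.norm(a-b),np.degrees(np.arctan2(*(a-b)[1::-1])))
c=(a+b)/2
yv=np.array([0.062,0.998]); xv=np.array([.998,-.062]); o=np.array([0.4962,0.1145]); print((c[:2]-o)@xv,(c[:2]-o)@yv)
plan([0.4908,0.0297,0.10],167)
E
```

```text
[0.45706402 0.03850373 0.077     ] [0.52156385 0.0235333  0.077     ] [0.48931393 0.03101851 0.077     ] 0.06621436641940945 166.93299808628888
-0.0016964430458636893 -0.0837414611987769
t 9.67 shift cm [-12.91  -0.     4.55] turn [  0.    0.  -80.6] q6 14.6
```

```bash
python3 - <<'E'
from h import *
plan([0.490,0.0303,0.09],167)
E
```

```text
t 9.67 shift cm [-12.85  -0.09   5.55] turn [  0.    0.  -80.6] q6 14.6
```

Call:
drive_tool(commands="-2 0.1 1 0 0 -7;-4 0.1 2 0 0 -14;-6 0.1 3 0 0 -21;-8 0.1 4 0 0 -28;-10 0.1 5 0 0 -35;-12 0.1 5.5 0 0 -42;-12.8 0.1 5.5 0 0 -49;-12.8 0.1 5.5 0 0 -56;-12.8 0.1 5.5 0 0 -63;-12.8 0.1 5.5 0 0 -70;-12.8 0.1 5.5 0 0 -77;-12.8 0.1 5.5 0 0 -80.6;-12.8 0.1 5.5 0 0 -80.6;-12.8 0.1 5.5 0 0 -80.6")

```text
clock: 10.83
ee_pos: [0.4911, 0.0307, 0.0893]
orientation: [0.114, 0.993, -0.0, -0.001]
contact_force: [0.6, -0.1, 0.5]
opening: 0.0514
```

```bash
python3 - <<'E'
from h import *
s=ctrl.state(); print(s['ee_pos'],s['contact_force'],s['torque'],s['opening'],s['clock'],s['joint_positions'].round(2))
im,m=snap('wrist','w8')
cv2.imwrite('pics/w8b.png',cv2.convertScaleAbs(im,alpha=1.5))
plan([0.490,0.0303,0.03],167)
print(proj(m,[.490,.0303,.0845]))
E
```

```text
[0.49106211 0.03069222 0.08927526] [ 0.5954719  -0.1342158   0.48705346] [-0.04248399 -0.0175632  -0.03133941] 0.051419891805757505 10.8333 [-0.06  0.46  1.79  0.    0.89 -1.4 ]
t 10.88 shift cm [ 0.1  -0.06  5.95] turn [-0.  -0.1 -0.1] q6 -80.3
[279.16054999 244.97068397]
```

View pics/w8b.png

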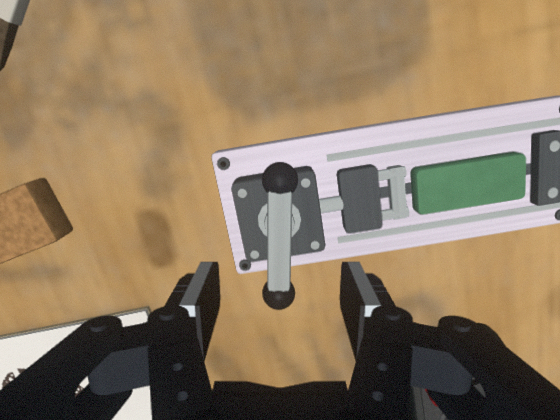

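The handle bar stands upright in the picture, with its balls at (280,178) and (279,294). It is centred between the pads.

```bash
python3 - <<'E'
from h import *
_,m=load('w8')
a=onz(m,(281,178),.077);b=onz(m,(278.5,294),.077); print(a,b,(a+b)/2,np.linalg.norm(a-b),np.degrees(np.arctan2(*(a-b)[1::-1])))
c=(a+b)/2; plan([c[0],c[1],0.03],167.5)
E
```

```text
[0.45678638 0.0389937  0.077     ] [0.52232877 0.02238392 0.077     ] [0.48955757 0.03068881 0.077     ] 0.06761426381561497 165.77946002003281
t 10.88 shift cm [ 0.15 -0.04  5.95] turn [-0.  -0.1 -0.6] q6 -80.3
```

Call:
drive_tool(commands="0.1 0 2 0 0 0;0.1 0 4 0 0 0;0.1 0 5.5 0 0 0;0.1 0 6 0 0 0;0.1 0 6 0 0 0;0.1 0 6 0 0 0")

```text
clock: 11.38
ee_pos: [0.4908, 0.0309, 0.0304]
orientation: [0.113, 0.994, -0.0, -0.0]
contact_force: [-0.9, 1.5, 0.3]
opening: 0.0511
```

Call:
drive_tool(commands="0 0 0 0 0 0;0 0 0 0 0 0;0 0 0 0 0 0;0 0 0 0 0 0;0 0 0 0 0 0;0 0 0 0 0 0;0 0 0 0 0 0", gripper=1)

```text
clock: 11.97
ee_pos: [0.4912, 0.0304, 0.0311]
orientation: [0.113, 0.994, -0.0, 0.001]
contact_force: [-2.6, -7.2, 11.3]
opening: 0.0118
```

```bash
python3 - <<'E'
from h import *
s=ctrl.state(); print(s['ee_pos'],s['contact_force'].round(1),s['torque'].round(3),s['opening'],s['clock'],s['joint_positions'].round(3))
im,m=snap('side','s9'); cv2.imwrite('pics/s9c.png',cv2.resize(im[130:230,220:330],None,fx=6,fy=6))
E
```

```text
[0.49115935 0.0303778  0.03107496] [-2.6 -7.2 11.3] [-1.082  0.423 -0.272] 0.011803604629408907 11.9667 [-5.900e-02  5.600e-01  1.844e+00 -1.000e-03  7.360e-01 -1.403e+00]
```

View pics/s9c.png

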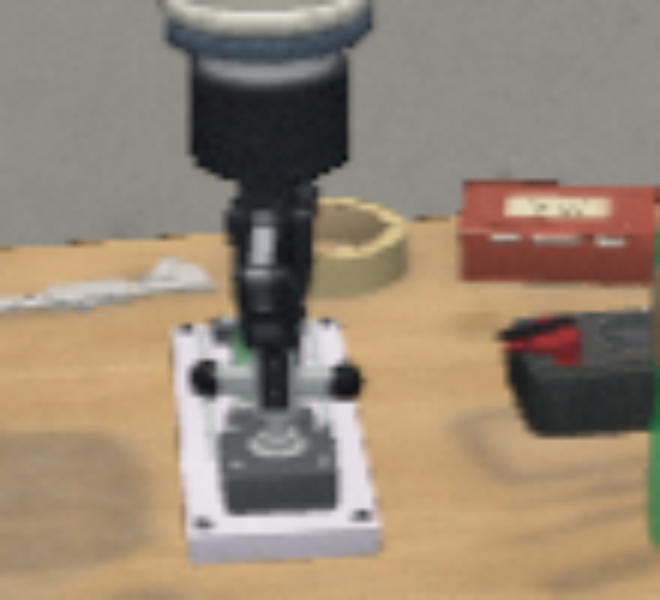

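Call:
drive_tool(commands="0 0 0 0 0 5;0 0 0 0 0 10;0 0 0 0 0 15;0 0 0 0 0 20;0 0 0 0 0 25;0 0 0 0 0 30;0 0 0 0 0 35;0 0 0 0 0 40")

```text
clock: 12.68
ee_pos: [0.4908, 0.0299, 0.0311]
orientation: [0.447, 0.894, -0.001, 0.001]
contact_force: [-5.1, -14.5, 13.4]
opening: 0.0117
```

```bash
cat > st.py <<'E'
from h import *
s=ctrl.state(); Rt=R.from_quat(s['orientation']).as_matrix()
print('t',round(s['clock'],2),s['ee_pos'].round(4),'F',s['contact_force'].round(1),'M',s['torque'].round(3),'op',round(s['opening'],4),'q6',np.degrees(s['joint_positions'][5]).round(2),'eff6',s['effort'][5].round(3),'yaw',np.degrees(np.arctan2(Rt[1,0],Rt[0,0])).round(2),'tilt',np.degrees(Rt[:2,2]).round(2))
E
python3 st.py
```

```text
t 12.68 [0.4908 0.0299 0.0311] F [ -5.1 -14.5  13.4] M [-2.32   0.827  0.328] op 0.0117 q6 -40.17 eff6 -3.1 yaw 126.84 tilt [ 0.03 -0.08]
```

Call:
drive_tool(commands="-0.06 -0.08 -0.05 0 0 5;-0.06 -0.08 -0.05 0 0 10;-0.06 -0.08 -0.05 0 0 15;-0.06 -0.08 -0.05 0 0 20;-0.06 -0.08 -0.05 0 0 25;-0.06 -0.08 -0.05 0 0 30;-0.06 -0.08 -0.05 0 0 35;-0.06 -0.08 -0.05 0 0 40")

```text
clock: 13.35
ee_pos: [0.4901, 0.0296, 0.0311]
orientation: [0.726, 0.687, -0.0, 0.0]
contact_force: [-4.0, -6.0, 3.2]
opening: 0.0119
```

```bash
python3 st.py
```

```text
t 13.35 [0.4901 0.0296 0.0311] F [-4.  -6.   3.2] M [-0.844  0.535  0.373] op 0.0119 q6 -0.28 eff6 -3.108 yaw 86.83 tilt [-0.03 -0.04]
```

Call:
drive_tool(commands="-0.04 -0.03 0 0 0 5;-0.04 -0.03 0 0 0 10;-0.04 -0.03 0 0 0 15;-0.04 -0.03 0 0 0 20;-0.04 -0.03 0 0 0 25")

```text
clock: 13.77
ee_pos: [0.4897, 0.0296, 0.0311]
orientation: [0.858, 0.514, -0.0, -0.0]
contact_force: [-4.4, 0.5, 4.1]
opening: 0.0118
```

```bash
python3 st.py
```

```text
t 13.77 [0.4897 0.0296 0.0311] F [-4.4  0.5  4.1] M [0.09  0.596 0.388] op 0.0118 q6 24.67 eff6 -3.108 yaw 61.82 tilt [-0.04 -0.  ]
```

Call:
drive_tool(commands="0 0 0 0 0 5;0 0 0 0 0 10;0 0 0 0 0 15")

```text
clock: 14.02
ee_pos: [0.4895, 0.0297, 0.0311]
orientation: [0.918, 0.397, -0.0, -0.0]
contact_force: [-4.9, 2.6, 5.6]
opening: 0.012
```

```bash
python3 st.py
```

```text
t 14.02 [0.4895 0.0297 0.0311] F [-4.9  2.6  5.6] M [0.403 0.753 0.37 ] op 0.012 q6 39.67 eff6 -3.105 yaw 46.81 tilt [-0.06  0.01]
```

Call:
drive_tool(commands="0 0 0 0 0 5;0 0 0 0 0 10;0 0 0 0 0 15")

```text
clock: 14.27
ee_pos: [0.4893, 0.0299, 0.0311]
orientation: [0.962, 0.274, -0.001, -0.0]
contact_force: [-5.3, 4.5, 6.1]
opening: 0.0121
```

```bash
python3 st.py
```

```text
t 14.27 [0.4893 0.0299 0.0311] F [-5.3  4.5  6.1] M [0.712 0.869 0.407] op 0.0121 q6 54.67 eff6 -3.104 yaw 31.81 tilt [-0.07  0.02]
```

Call:
drive_tool(commands="0 -0.04 0 0 0 5;0 -0.04 0 0 0 10")

```text
clock: 14.43
ee_pos: [0.4892, 0.0301, 0.0311]
orientation: [0.982, 0.189, -0.001, -0.0]
contact_force: [-5.2, 3.6, 5.0]
opening: 0.0115
```

```bash
python3 st.py; python3 - <<'E'
from h import *
im,m=snap('wrist','w10'); cv2.imwrite('pics/w10b.png',cv2.convertScaleAbs(im,alpha=1.5))
E
```

```text
t 14.43 [0.4892 0.0301 0.0311] F [-5.2  3.6  5. ] M [0.41  0.793 0.361] op 0.0115 q6 64.71 eff6 -3.089 yaw 21.82 tilt [-0.06  0.  ]
```

View pics/w10b.png

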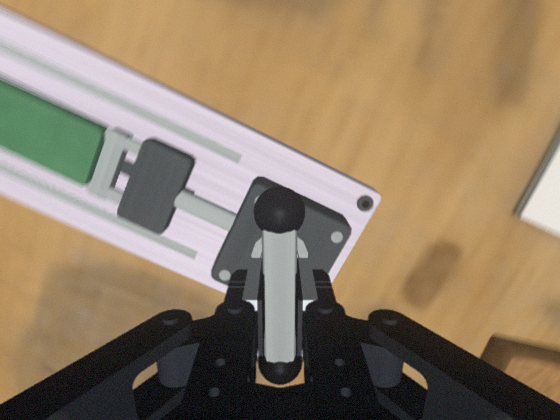

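The jaw face is against the bar's end at about (105,155) and is pushing it along, at about 2.7 rad. I'll continue in 10° steps.

Call:
drive_tool(commands="0 0 0 0 0 5;0 0 0 0 0 10")

```text
clock: 14.65
ee_pos: [0.4892, 0.0302, 0.0311]
orientation: [0.995, 0.103, -0.001, -0.0]
contact_force: [-4.8, 3.9, 6.7]
opening: 0.0117
```

```bash
python3 st.py
```

```text
t 14.65 [0.4892 0.0302 0.0311] F [-4.8  3.9  6.7] M [0.759 0.843 0.324] op 0.0117 q6 74.68 eff6 -3.673 yaw 11.84 tilt [-0.06  0.02]
```

Call:
drive_tool(commands="0 0 0 0 0 5;0 0 0 0 0 10")

```text
clock: 14.82
ee_pos: [0.4891, 0.0304, 0.0311]
orientation: [1.0, 0.016, -0.001, -0.0]
contact_force: [-4.6, 7.9, 5.1]
opening: 0.0118
```

```bash
python3 st.py
```

```text
t 14.82 [0.4891 0.0304 0.0311] F [-4.6  7.9  5.1] M [1.123 0.773 0.384] op 0.0118 q6 84.71 eff6 -3.055 yaw 1.81 tilt [-0.07  0.03]
```

Call:
drive_tool(commands="0 0 0 0 0 5;0 0 0 0 0 10")

```text
clock: 14.98
ee_pos: [0.4891, 0.0305, 0.0311]
orientation: [0.997, -0.071, -0.001, -0.0]
contact_force: [-5.2, 8.6, 5.5]
opening: 0.0114
```

```bash
python3 st.py
```

```text
t 14.98 [0.4891 0.0305 0.0311] F [-5.2  8.6  5.5] M [1.394 0.704 0.447] op 0.0114 q6 94.71 eff6 -2.981 yaw -8.19 tilt [-0.07  0.04]
```

The moment is now rising. The wrist reads 0.447 N m against about 0.37 free, and joint 6 effort has shifted by about 0.12, so the nip was at about 2.9 rad. That fits the stop face seen at 92 mm. I'll continue in smaller steps.

Call:
drive_tool(commands="0 0 0 0 0 5;0 0 0 0 0 10")

```text
clock: 15.15
ee_pos: [0.4892, 0.0307, 0.0311]
orientation: [0.987, -0.158, -0.001, -0.0]
contact_force: [-4.4, 10.7, 5.6]
opening: 0.0114
```

```bash
python3 st.py
```

```text
t 15.15 [0.4892 0.0307 0.0311] F [-4.4 10.7  5.6] M [1.803 0.65  0.558] op 0.0114 q6 104.71 eff6 -2.91 yaw -18.19 tilt [-0.06  0.05]
```

Call:
drive_tool(commands="0 0 0 0 0 3;0 0 0 0 0 3")

```text
clock: 15.32
ee_pos: [0.4892, 0.0307, 0.0312]
orientation: [0.983, -0.184, -0.001, -0.0]
contact_force: [-4.4, 10.9, 5.9]
opening: 0.0115
```

```bash
python3 st.py
```

```text
t 15.32 [0.4892 0.0307 0.0312] F [-4.4 10.9  5.9] M [1.67  0.656 0.239] op 0.0115 q6 107.69 eff6 2.45 yaw -21.17 tilt [-0.06  0.05]
```

Call:
drive_tool(commands="0 0 0 0 0 0;0 0 0 0 0 0;0 0 0 0 0 0;0 0 0 0 0 0;0 0 0 0 0 0", gripper=-0.2)

```text
clock: 15.73
ee_pos: [0.4902, 0.0298, 0.0309]
orientation: [0.983, -0.182, 0.0, 0.0]
contact_force: [0.3, -0.7, 0.4]
opening: 0.0515
```

Call:
drive_tool(commands="0 0 -1 0 0 0;0 0 -3 0 0 0;0 0 -6 0 0 0;0 0 -9 0 0 0;0 0 -12 0 0 0;0 0 -12 0 0 0;0 0 -12 0 0 0")

```text
clock: 16.32
ee_pos: [0.491, 0.0298, 0.1522]
orientation: [0.983, -0.182, 0.002, -0.0]
contact_force: [-0.4, 0.5, -0.2]
opening: 0.0515
```

```bash
python3 st.py; python3 - <<'E'
from h import *
im,m=snap('wrist','w11'); cv2.imwrite('pics/w11b.png',cv2.convertScaleAbs(im,alpha=1.5))
E
```

```text
t 16.32 [0.491  0.0298 0.1522] F [-0.4  0.5 -0.2] M [-0.021 -0.014 -0.016] op 0.0515 q6 107.47 eff6 0.0 yaw -20.96 tilt [ 0.19 -0.01]
```

View pics/w11b.png

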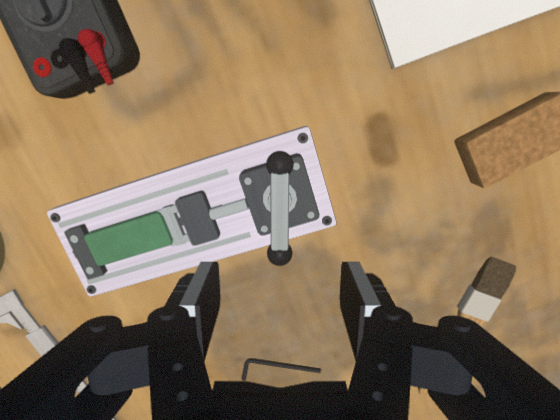

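```bash
python3 - <<'E'
from h import *
im,m=load('w11'); hsv=cv2.cvtColor(im,cv2.COLOR_BGR2HSV)
mk=((hsv[...,0]>38)&(hsv[...,0]<95)&(hsv[...,1]>45)).astype(np.uint8); mk[:190]=0;mk[290:]=0;mk[:,:70]=0;mk[:,200:]=0
c=max(cv2.findContours(mk,0,1)[0],key=cv2.contourArea)
yv=np.array([0.062,0.998]); xv=np.array([.998,-.062]); o=np.array([0.4962,0.1145])
P=np.array([[ (onz(m,p,.032)[:2]-o)@xv,(onz(m,p,.032)[:2]-o)@yv] for p in c[:,0,:]]).astype(np.float32)*1000
print(cv2.minAreaRect(P))
a=onz(m,(281,162),.077);b=onz(m,(279.5,255),.077);d=a-b
print('handle rad',np.radians(-3.55-np.degrees(np.arctan2(d[1],d[0])))+np.pi)
for f in ['t6','tf']:
    if f=='tf': snap('top','tf')
    im,mm=load(f); h=cv2.cvtColor(im,cv2.COLOR_BGR2HSV)
    k=((h[...,1]>115)&(h[...,0]<20)).astype(np.uint8); r=np.zeros_like(k); r[200:228,280:325]=1
    c=max(cv2.findContours(k*r,0,1)[0],key=cv2.contourArea); print(f,cv2.minAreaRect(c)[0])
E
```

```text
((0.36181640625, 53.475852966308594), (31.797080993652344, 74.67461395263672), 0.4900139272212982)
handle rad 3.4599028078890774
t6 (302.0, 213.5)
tf (302.0, 213.5)
```

```bash
python3 - <<'E'
from station import ctrl
print(ctrl.sign_off()); print(ctrl.state()['clock'])
E
```

```text
the job is handed in; nothing more can be done
None
the job is handed in; nothing more can be done
```

The wax bar is clamped end to end in the vise at about 35 N, bar and handle are let go, and I handed the job in at about 16.4 s. No verdict came back. The 35 N comes from the felt moment, since the clamping force cannot be read directly.

**Placing:** I laid the bar flat and square on the bed, about 1 mm off the centre line, at y = 46 mm in vise coordinates, and let go.

**Clamping:** I turned the T-handle clockwise by about 187° to 3.43 rad, let go and backed off. The nip came at about 2.9 rad. Just before the last 3° the moment was 0.18 to 0.20 N m over free turning.

**Last checks:**
- **Bar:** it lies flat between jaw and stop, centred across within 1 mm, at y = 53.5 mm, and turned less than 0.01 rad from the vise.
- **Handle:** it stayed where I left it, and the wrist force read about 0 after release.
- **Cork block:** it has not moved in the top view.

**What failed or disagreed:**
- **First grasp:** the fingers closed above the bar without touching it. The pad tips sit about 34 to 39 mm behind the reported TCP, not at it as stated. I corrected for this in every later move.
- **Bar position against moment:** the final camera position of the bar, taken alone, would put the nip nearer 2.7 rad and the clamping near 50 N. The 2 mm calibration error covers that gap, and the wrist moment and joint 6 effort agreed with each other, so I went by the moment.
- **Last 3°:** the moment at rest dropped to 0.24 N m after this step. I took that as friction turning round and did not use it.

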